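# Open the low tank of a spread dispenser whose cap may have a reverse thread

### The job

One tank of the twin spread dispenser is nearly empty: on the level rod behind it the red float is right down, while the other rod has a green float at the top. Unscrew the filler cap of the nearly empty tank for refilling; its quarter-turn thread may be ordinary or reverse and you cannot see which, so find out by trying which way it gives, turn it that way until it is loose, then lift it about 6 cm or more, level, and finish while still holding it up in the gripper. Leave the other cap shut and do not disturb the bottle, carton and cup.

Things in the scene. Friction and masses are not known exactly. Their poses are not given: they have to be found in the camera images.
- station: White and steel twin-tank dispenser, fixed: base 290 x 370 x 22 mm, two upright tanks 156 mm in diameter, flat tops 110 mm above the bench. Origin: on the bench, midway between the tank axes. +y to the left tank, +z up, +x to the rear ledge (70 mm high) with the level rods. Necks: one has an ordinary thread, the other a reverse one; which is which varies and cannot be seen.
- port_left (a point): Seat of the left cap: on the left tank's axis, 85 mm to +y of the station's origin, 118 mm above the bench, where the underside of a seated cap is. The steel neck (30 mm diameter) under the cap ends 24 mm above this point.
- port_right (a point): Seat of the right cap: as port_left, on the axis of the right tank (85 mm to -y of the station's origin).
- cap_left: Loose blue ribbed filler cap on the left neck, 54 mm diameter, 50 mm high, 80 to 170 g; the upper 26 mm is solid, below it a skirt of 52 mm diameter. Origin: centre of its underside, 8 mm above the tank top; z up its axis. A white stripe on top lies along its x axis; shut, it is within about 10 degrees of the station's x. Ordinary thread: loosens anticlockwise seen from above; reverse: clockwise.
- cap_right: The same cap on the right neck. Both have a quarter-turn thread: the right way a cap turns freely without rising and is loose after 50 to 120 degrees (75 is good), then lifts straight off; the wrong way it meets a hard stop within 15 degrees. Until it is loose it lifts no more than 2 mm.
- gauge_low: Fixed upright level rod, 63 mm high, with a red float (28 mm diameter, 18 mm high) at the bottom: marks the nearly empty tank. Stands on the rear ledge 118 mm to +x of the axis of that tank (left or right). Origin: centre of its foot, 70 mm above the bench; its top is 133 mm above the bench.
- gauge_full: The same level rod with a green float at the top, behind the full tank, whose cap stays shut.
- sauce_bottle: Bystander: loose upright yellow bottle with a red cap, 56 mm diameter, 170 mm high. Origin: centre of its underside.
- carton: Bystander: loose red wedge-shaped sandwich carton on the bench, 130 x 70 mm, ridge 75 mm high. Origin: centre of its underside.
- steel_cup: Bystander: loose steel cup, 72 mm diameter, 80 mm high. Origin: centre of its underside.
There are look-alikes about, which are no part of the job. What is shaped like the cap_right but pink or yellow is not meant.

How it is judged:
By the outcome, as a careful person would: the job done as asked, in the order asked, and still so for the second after the job is handed in, while the arm keeps its last pose, push and grip.
It also fails if it takes over 45 s, if anything falls off the work surface, if the arm or the gripper's body presses on something with over 40 N, if the wrist force passes 120 N, or if a joint passes its speed limit or range.

### The arm

A 7-joint arm with a two-finger parallel gripper is mounted at the origin on the work surface. World frame = base frame: x ahead of the robot, y to its left, z up, the work surface at z = 0. Lengths are in m, angles in rad, forces in N, time in s.
With the tool pointing down it reaches from about 0.4 to 0.85 m from the base axis. Payload 10.4 kg.
Tool frame: the origin (TCP) lies midway between the tips of the shut fingers; the grasp point (between the pads) lies 19 mm behind it (manip.tcp_to_grasp is the distance from the TCP to the grasp point, in m); z points along the fingers, x is the direction in which the jaws open and shut, and the axes are right-handed (so a half turn about z gives the same grasp; the last joint's range is limited). The gripper opens to 85 mm and grips with 20 to 120 N. Pads are 22 mm wide; open, the fingers measure 114 mm over their backs; the gripper's body (76 mm by 85 mm) begins 54 mm behind the grasp point. The pads swing forward as they close: fully open they stand 13 mm farther back than shut.
Start: joints at [-1.246, 0.332, -0.065, 1.46, 0.022, 1.35, -0.088], TCP at [0.213, 0.588, 0.231] pointing down, gripper open.
Joint ranges: [-2.6, 2.6], [-0.5, 2.12], [-1.47, 1.34], [0.16, 2.42], [-1.27, 4.41], [0.06, 2.06], [-2.6, 2.6]. Speed limits (rad/s): [2.22, 2.22, 2.79, 2.79, 3.14, 3.14, 3.14].

### API

Orientations are given as a unit quaternion [x, y, z, w].
In Python, from cell import manip gives the robot as it stands. The module is installed in compiled form; this text tells all that it offers. Calls block until the motion is done:
- manip.move_to(position, orientation): joint-space move of the TCP to a pose.
- manip.servo_line(position, rotation=None, vel=0.15, max_force=None): straight line of the TCP; rotation=None keeps the orientation; vel is the mean speed in m/s. With max_force (N) it stops when the force on the tool has changed by that much, and returns True; else False.
- manip.set_joints(angles): joint-space move.
- manip.command_gripper(opening, grasp_force=None): opening from 0.0 (shut) to 1.0 (fully open); grasp_force is the grip in N (None keeps the last); returns when the fingers have stopped.
- manip.wait(seconds).
- manip.ik(position, orientation): joint angles nearest the present ones, or None.
- manip.snapshot(name): name is "side" or "top"; returns the picture (480x640x3 uint8, blue, green, red); there is no depth.
- manip.camera_params(name): a dict with "camera_matrix" (3x3 intrinsics, pixels), "rvec" (rotation vector, rad) and "tvec" (3), from world to camera coordinates, as OpenCV has them. Camera axes: x right, y down, z forward; pixel columns grow to the right and rows downward; lengths in m; the calibration is good to about 2 mm. A picture is of the moment at which its call begins. camera_params takes no time and is no camera call.
A pose or a line that the arm cannot do raises manip.IKError and nothing moves.
- manip.finish_job(): hands the job in, once; it reports no verdict.
Readings, each from a call of its own:
- manip.read_clock(): time.
- manip.read_joint_pos(): joint angles.
- manip.read_dq(): joint speeds.
- manip.read_effort(): joint torques, N m.
- manip.read_ee_pos(): TCP position.
- manip.read_orientation(): TCP orientation.
- manip.read_contact_force(): force on the tool from outside, world axes, zero at the start.
- manip.read_torque(): the same for the moment, N m.
- manip.read_gripper_width(): opening from 0.0 (shut) to 1.0 (fully open).
Only numpy, scipy, OpenCV 4.12 (cv2) and the standard library are available. Lean on these libraries where they do the work, as an engineer would, in place of code of your own. Each camera call takes 0.05 s, during which the arm holds its last target.

## Working session

There is one attempt and no reset: what is moved stays moved. The work goes in short steps, each a Python script; the robot and the scene stay as the last script left them, time stands still between calls to the robot, and variables do not carry over. Pictures are saved under pics/ and viewed, and the job is handed in when it is done.

```bash
mkdir -p pics; python3 - <<'E'
from cell import manip
import cv2
for n in("top","side"):
    cv2.imwrite(f"pics/{n}0.png",manip.snapshot(n)); print(manip.camera_params(n))
print(manip.read_clock(),manip.read_orientation(),manip.tcp_to_grasp)
E
```

```text
{'camera_matrix': array([[579.8896961 ,   0.        , 325.51043956],
       [  0.        , 579.8896961 , 236.44612243],
       [  0.        ,   0.        ,   1.        ]]), 'rvec': array([ 2.01795619, -2.21122203,  0.23319525]), 'tvec': array([0.06276348, 0.55950718, 1.38044486])}
{'camera_matrix': array([[537.70117494,   0.        , 324.14102357],
       [  0.        , 537.70117494, 239.2532099 ],
       [  0.        ,   0.        ,   1.        ]]), 'rvec': array([ 2.36438735, -0.69952063,  0.23395242]), 'tvec': array([-0.45157658,  0.30575428,  0.95444588])}
0.1 [ 8.18773296e-01  5.74116607e-01 -5.11389255e-04  3.87124064e-04] 0.0187
```

View pics/top0.png

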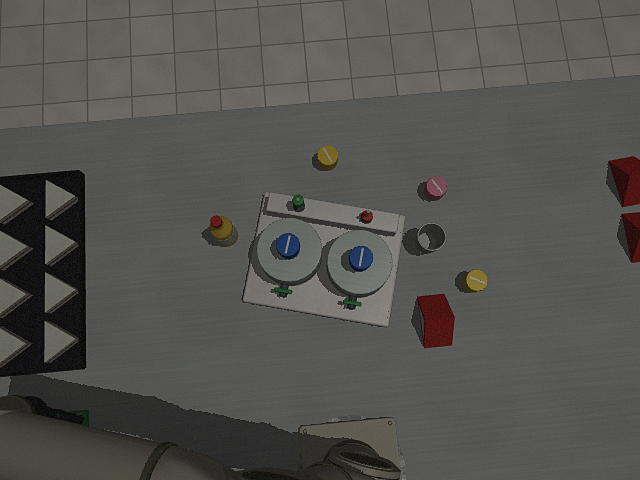

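View pics/side0.png

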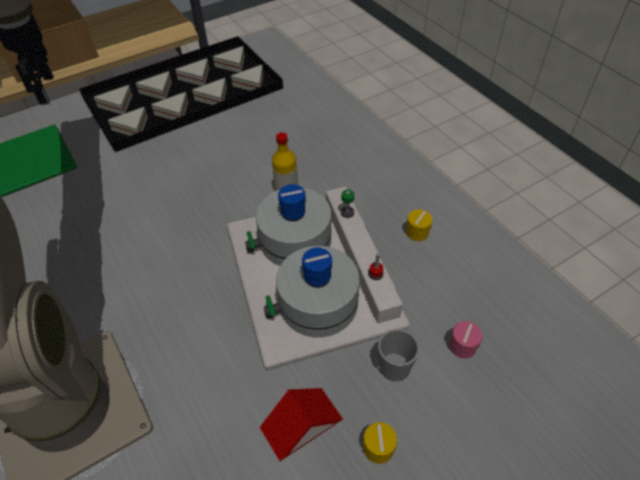

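Both views show the red float down at top (367,216) / side (376,270), behind the right-hand tank. Its cap is at top (361,258) / side (317,262). The target is cap_right.

```bash
cat > h.py <<'E'
from cell import manip
import cv2, numpy as np
def ray(n,uv,z):
    P=manip.camera_params(n);R=cv2.Rodrigues(P["rvec"])[0];C=-R.T@P["tvec"]
    d=R.T@np.linalg.inv(P["camera_matrix"])@np.array([*uv,1.]); return (C+d*(z-C[2])/d[2])[:2]
def proj(n,p):
    P=manip.camera_params(n);return cv2.projectPoints(np.float64(p).reshape(-1,1,3),P["rvec"],P["tvec"],P["camera_matrix"],None)[0].reshape(-1,2)
E
python3 - <<'E'
from h import *
from scipy.optimize import least_squares
im={n:cv2.imread(f"pics/{n}0.png") for n in("top","side")}
t=np.linspace(0,2*np.pi,60)
res={}
for cap,seeds in {"L":{"top":(288,245),"side":(292,203)},"R":{"top":(361,258),"side":(317,267)}}.items():
  masks={};st={}
  for n,s in seeds.items():
    I=im[n].astype(int);b,g,r=I[...,0],I[...,1],I[...,2]
    m=((b>r+40)&(b>g+30)).astype(np.uint8)
    m=cv2.morphologyEx(m,cv2.MORPH_CLOSE,np.ones((7,7)))
    k,l,stt,c=cv2.connectedComponentsWithStats(m)
    i=l[s[1],s[0]]; ys,xs=np.where(l==i)
    hull=cv2.convexHull(np.c_[xs,ys].astype(np.int32)); hm=np.zeros(m.shape,np.uint8);cv2.fillPoly(hm,[hull],1)
    masks[n]=hm
    w=(hm>0)&(r>120)&(g>120); ys,xs=np.where(w); pts=np.array([ray(n,(x,y),.168) for x,y in zip(xs,ys)])
    e=np.linalg.svd(pts-pts.mean(0))[2][0]; print(cap,n,"stripe",len(pts),pts.mean(0),np.degrees(np.arctan2(e[1],e[0]))%180)
  def sil(n,x,y):
    P=np.vstack([np.c_[x+.027*np.cos(t),y+.027*np.sin(t),np.full(60,z)] for z in(.168,.142)]+[np.c_[x+.026*np.cos(t),y+.026*np.sin(t),np.full(60,.118)]])
    h=cv2.convexHull(proj(n,P).astype(np.float32)); M=np.zeros((480,640),np.uint8);cv2.fillPoly(M,[np.round(h*16).astype(np.int32)],1,shift=4);return M
  for n in masks:
    c0=ray(n,np.array(seeds[n],float),.15);best=None
    for dx in np.arange(-.015,.0151,.001):
      for dy in np.arange(-.015,.0151,.001):
        A=sil(n,c0[0]+dx,c0[1]+dy);iou=(A&masks[n]).sum()/(A|masks[n]).sum()
        if best is None or iou>best[0]:best=(iou,c0[0]+dx,c0[1]+dy)
    print(cap,n,best)
for n,uv in(("top",(367,217)),("side",(376,270))):print("red",ray(n,uv,.08))
for n in im:cv2.imwrite(f"pics/{n}z.png",cv2.resize(im[n][180:330,220:420],(800,600),interpolation=cv2.INTER_CUBIC))
E
```

```text
L top stripe 25 [0.52954777 0.1025989 ] 162.96715477490656
L side stripe 21 [0.53023894 0.10272955] 162.07034428840248
L top (np.float64(0.8007448789571695), np.float64(0.5313971809891436), np.float64(0.10264475603287997))
L side (np.float64(0.8748615725359912), np.float64(0.5294355195961206), np.float64(0.10468184826335604))
R top stripe 29 [ 0.48490721 -0.06156461] 163.878128529996
R side stripe 36 [ 0.48314347 -0.06116478] 164.3435831007976
R top (np.float64(0.8142589118198874), np.float64(0.48469637726093884), np.float64(-0.061312480929173824))Traceback (most recent call last):
  File "<stdin>", line 22, in <module>
  File "h.py", line 4, in ray
    P=manip.camera_params(n);R=cv2.Rodrigues(P["rvec"])[0];C=-R.T@P["tvec"]
ValueError: time passes only in moves, steps and waits
```

```bash
cat >> h.py <<'E'
from scipy.spatial.transform import Rotation as Ro
def q(yaw): return (Ro.from_euler('z',yaw,degrees=True)*Ro.from_euler('x',180,degrees=True)).as_quat()
C=np.array([0.484,-0.0612])
E
python3 - <<'E'
from h import *
np.set_printoptions(precision=2,suppress=True)
for y in range(-180,180,15):
    for z in (.30,.134):
        r=manip.ik([*C,z],q(y)); print(y,z,None if r is None else np.array(r))
I=cv2.imread("pics/top0.png");cv2.imwrite("pics/topz.png",cv2.resize(I[180:330,220:420],(800,600),interpolation=cv2.INTER_CUBIC))
S=np.array([C[0]+.118*.963,C[1]-.118*.27,.08]);print(proj("top",S),proj("side",S))
print(manip.read_clock())
E
```

```text
-180 0.3 None
-180 0.134 None
-165 0.3 None
-165 0.134 [-1.12  0.27  1.31  1.98 -0.29  1.11 -2.56]
-150 0.3 [ 0.1   0.   -0.06  1.7   0.    1.44 -2.59]
-150 0.134 [-1.03  0.2   1.18  1.98 -0.21  1.09 -2.38]
-135 0.3 [ 0.1   0.   -0.06  1.7   0.    1.44 -2.32]
-135 0.134 [-1.03  0.2   1.18  1.98 -0.21  1.09 -2.12]
-120 0.3 [ 0.1   0.   -0.06  1.7   0.    1.44 -2.06]
-120 0.134 [-1.03  0.2   1.18  1.98 -0.21  1.09 -1.85]
-105 0.3 [-0.64 -0.04  0.66  1.73  0.02  1.44 -1.81]
-105 0.134 [-0.62  0.12  0.7   1.97 -0.09  1.09 -1.72]
-90 0.3 [-0.73 -0.05  0.75  1.73  0.03  1.44 -1.56]
-90 0.134 [-0.7   0.12  0.79  1.97 -0.1   1.09 -1.44]
-75 0.3 [-0.72 -0.05  0.74  1.73  0.03  1.44 -1.29]
-75 0.134 [-0.68  0.12  0.77  1.97 -0.1   1.09 -1.18]
-60 0.3 [-0.71 -0.05  0.73  1.73  0.03  1.44 -1.03]
-60 0.134 [-0.68  0.12  0.77  1.97 -0.09  1.09 -0.92]
-45 0.3 [-0.71 -0.05  0.73  1.73  0.03  1.44 -0.77]
-45 0.134 [-0.68  0.12  0.77  1.97 -0.09  1.09 -0.66]
-30 0.3 [-0.71 -0.05  0.73  1.73  0.03  1.44 -0.51]
-30 0.134 [-0.68  0.12  0.77  1.97 -0.09  1.09 -0.4 ]
-15 0.3 [-0.72 -0.05  0.74  1.73  0.03 
[... 584 characters left out ...]

75 0.3 [-0.74 -0.05  0.76  1.73  0.03  1.44  1.32]
75 0.134 [-0.65  0.12  0.74  1.97 -0.09  1.09  1.43]
90 0.3 [-0.74 -0.05  0.75  1.73  0.03  1.44  1.58]
90 0.134 [-0.64  0.12  0.72  1.97 -0.09  1.09  1.69]
105 0.3 [-0.73 -0.05  0.75  1.73  0.03  1.44  1.85]
105 0.134 [-0.64  0.12  0.72  1.97 -0.09  1.09  1.95]
120 0.3 [-0.73 -0.05  0.75  1.73  0.03  1.44  2.11]
120 0.134 [-0.63  0.12  0.71  1.97 -0.09  1.09  2.21]
135 0.3 [-0.73 -0.05  0.75  1.73  0.03  1.44  2.37]
135 0.134 [-0.63  0.12  0.71  1.97 -0.09  1.09  2.47]
150 0.3 None
150 0.134 [ 1.12  0.34 -1.23  1.89  0.35  1.16  2.38]
165 0.3 None
165 0.134 [ 1.2   0.43 -1.36  1.89  0.46  1.2   2.56]
[[366.53 217.1 ]] [[375.99 271.06]]
0.1
```

```bash
ls pics
```

```text
side0.png
top0.png
topz.png
```

The predicted gauge position at the right tank projects exactly onto the red float, so the localisation agrees. Next I approach and grasp.

```bash
python3 - <<'E'
from h import *
np.set_printoptions(precision=4,suppress=True)
p=manip.read_ee_pos(); manip.servo_line([p[0],p[1],.32],vel=.2)
manip.move_to([*C,.30],q(-15)); print(manip.read_clock())
manip.servo_line([*C,.19],vel=.15)
cv2.imwrite("pics/side1.png",manip.snapshot("side"));
print(manip.read_clock(),manip.read_ee_pos(),manip.read_joint_pos(),manip.read_contact_force(),manip.read_torque())
E
```

```text
3.1833
4.1167 [ 0.4846 -0.0612  0.1909] [-0.7045  0.0415  0.7658  1.9019 -0.0311  1.2084 -0.1898] [-1.233  -0.1512 -0.1283] [-0.0422  0.015  -0.0191]
```

View pics/side1.png

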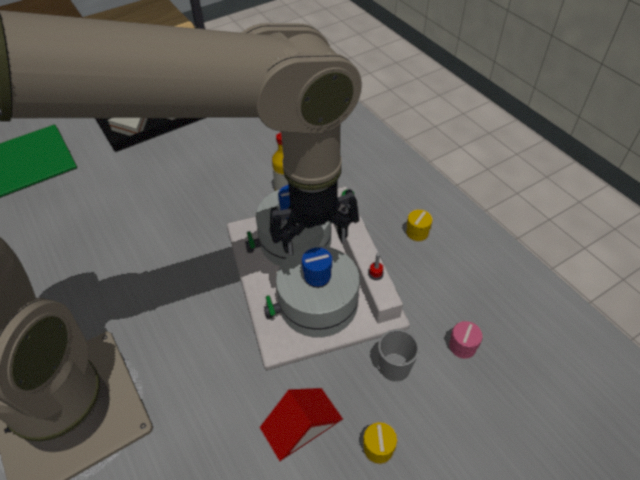

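The fingers at (285,240) and (345,225) straddle the target cap at (317,262), with nothing touched. I'll descend, grip, and probe in small steps.

```bash
python3 - <<'E'
from h import *
np.set_printoptions(precision=3,suppress=True)
print(manip.servo_line([*C,.134],vel=.1,max_force=12))
def s(t=""):print(t,round(manip.read_clock(),2),np.array(manip.read_ee_pos()),"F",np.array(manip.read_contact_force()),"T",np.array(manip.read_torque()),round(manip.read_gripper_width(),3))
s("down"); manip.command_gripper(0.0,50); s("grip")
j0=np.array(manip.read_joint_pos()); np.save("j0.npy",j0)
for k in range(1,6):
    j=j0.copy(); j[6]+=np.radians(4*k); manip.set_joints(j); s(4*k)
    if abs(manip.read_torque()[2])>.6: break
print(np.degrees(np.array(manip.read_joint_pos())[6]-j0[6]), Ro.from_quat(manip.read_orientation()).as_matrix()[:,0])
E
```

```text
False
down 4.83 [ 0.484 -0.061  0.134] F [ 0.538 -0.284  0.456] T [-0.061  0.016  0.026] 0.999
grip 5.22 [ 0.484 -0.061  0.135] F [-1.71  -0.232  5.828] T [ 0.055  0.424 -0.006] 0.621
4 5.47 [ 0.484 -0.061  0.135] F [ 0.609 -0.234  0.428] T [-0.002 -0.059 -0.014] 0.618
8 5.72 [ 0.485 -0.061  0.135] F [-0.908 -0.466  0.306] T [0.074 0.044 0.008] 0.622
12 5.97 [ 0.485 -0.061  0.135] F [-0.268  0.52   0.679] T [ 0.066  0.058 -0.06 ] 0.62
16 6.22 [ 0.485 -0.061  0.135] F [-0.303  1.641  1.63 ] T [ 0.079  0.019 -0.045] 0.617
20 6.47 [ 0.485 -0.061  0.135] F [-0.787  0.439  1.198] T [ 0.131  0.092 -0.03 ] 0.618
19.788502384712498 [0.997 0.083 0.001]
```

It turned anticlockwise 20° with under 0.1 N·m and no stop, and a wrong turn would have stopped within 15°. I'll continue to about 80°, then try a careful lift.

```bash
python3 - <<'E'
from h import *
np.set_printoptions(precision=3,suppress=True)
def s(t=""):print(t,round(manip.read_clock(),2),np.array(manip.read_ee_pos()),"F",np.array(manip.read_contact_force()),"T",np.array(manip.read_torque()),round(manip.read_gripper_width(),3))
j0=np.load("j0.npy")
ok=True
for k in range(28,81,8):
    j=j0.copy(); j[6]+=np.radians(min(k,78)); manip.set_joints(j); s(k)
    if abs(manip.read_torque()[2])>.6: ok=False;break
if ok:
    p=np.array(manip.read_ee_pos())
    print("lift",manip.servo_line([p[0],p[1],p[2]+.012],vel=.03,max_force=10)); s()
    cv2.imwrite("pics/side2.png",manip.snapshot("side"))
E
```

```text
28 6.73 [ 0.485 -0.061  0.135] F [0.048 0.928 1.832] T [0.081 0.081 0.024] 0.619
36 6.99 [ 0.485 -0.061  0.135] F [-0.414  0.569  2.009] T [0.06  0.129 0.042] 0.618
44 7.25 [ 0.485 -0.061  0.135] F [-0.486 -0.694  2.529] T [ 0.002  0.097 -0.043] 0.619
52 7.51 [ 0.485 -0.061  0.135] F [-0.485  0.711  3.18 ] T [0.023 0.163 0.027] 0.617
60 7.77 [ 0.485 -0.061  0.135] F [-0.592  0.907  3.483] T [-0.035  0.148  0.007] 0.618
68 8.03 [ 0.484 -0.061  0.135] F [-0.879 -0.635  5.184] T [-0.13   0.264  0.031] 0.62
76 8.28 [ 0.484 -0.062  0.135] F [-0.921 -1.375  4.669] T [-0.33   0.435  0.035] 0.616
lift False
 8.83 [ 0.484 -0.062  0.147] F [-1.361 -1.284 -0.034] T [-0.297  0.194  0.007] 0.621
```

View pics/side2.png

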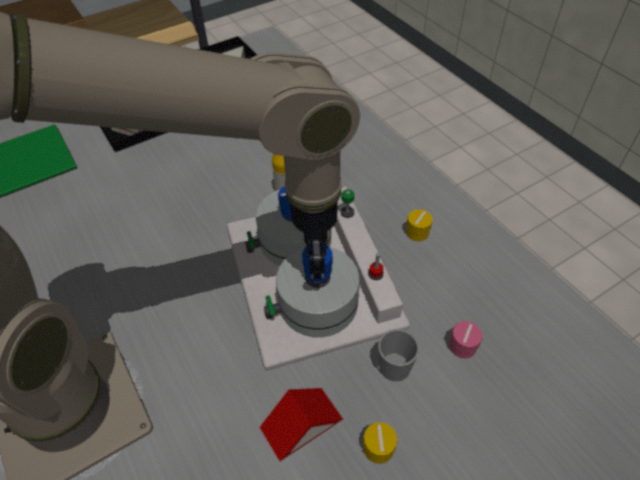

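The cap rose 12 mm without resistance and the grip width is unchanged. I'll lift the rest of the way.

```bash
python3 - <<'E'
from h import *
np.set_printoptions(precision=3,suppress=True)
def s(t=""):print(t,round(manip.read_clock(),2),np.array(manip.read_ee_pos()),"F",np.array(manip.read_contact_force()),"T",np.array(manip.read_torque()),round(manip.read_gripper_width(),3), Ro.from_quat(manip.read_orientation()).as_matrix()[:,2])
p=np.array(manip.read_ee_pos())
print(manip.servo_line([p[0],p[1],.135+.095],vel=.06,max_force=20)); manip.wait(.5);s()
for n in("side","top"):cv2.imwrite(f"pics/{n}3.png",manip.snapshot(n))
I=cv2.imread("pics/side3.png");cv2.imwrite("pics/side3z.png",cv2.resize(I[140:340,200:440],(720,600),interpolation=cv2.INTER_CUBIC))
E
```

```text
False
 10.92 [ 0.484 -0.062  0.23 ] F [-0.259  0.843 -0.907] T [ 0.003 -0.026  0.033] 0.617 [ 0.001  0.    -1.   ]
```

View pics/side3z.png

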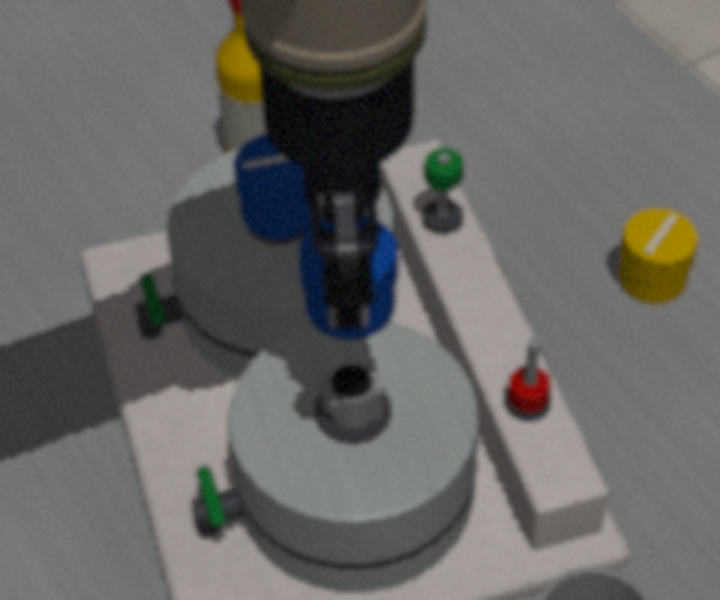

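View pics/top3.png

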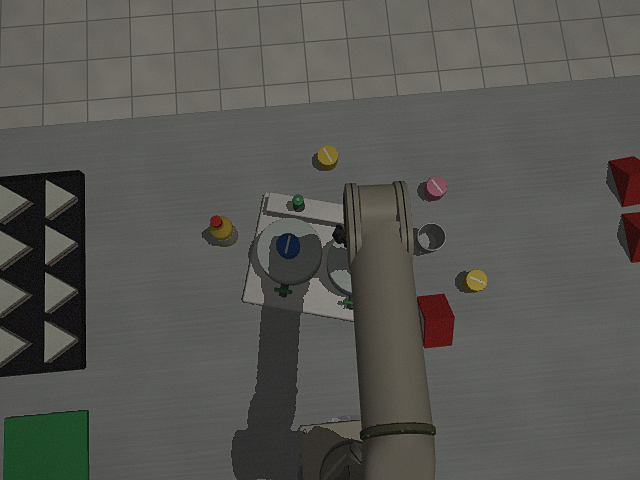

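The zoomed side view shows the cap held level in the jaws at (348,280), with the bare neck below it at (352,390). In the top view the left cap (288,245), bottle (221,228), cup (431,237) and carton (436,321) have not moved.

```bash
python3 - <<'E'
from h import *
print(manip.read_clock(),manip.read_gripper_width(),manip.read_ee_pos()); manip.finish_job()
E
```

```text
11.0167 0.6205604640918769 [ 0.48434875 -0.06159224  0.2300097 ]
the job is handed in; nothing more can be done
```

The right tank's filler cap is unscrewed and held up level in the gripper, about 95 mm above its seat. I handed the job in at about 11 s.

- **Which tank:** both views showed the red float down behind the right-hand tank, and its position worked out from the cap's matched the images.
- **Which way it turned:** I gripped the cap with 50 N and tried anticlockwise first. It passed 20° with less than 0.1 N·m and no stop, so the thread is ordinary. I turned it to about 76–78° and then lifted it.
- **Last checks:** the neck is bare, the tool axis is vertical and the grip width stayed at 0.62. The left cap, bottle, carton and cup are where they were.
- **Small deviation:** side load at the wrist rose slightly near the end of the turn, to about 5 N and 0.4 N·m, and was gone after the lift. No check failed or disagreed.

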